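# Open the roll bin by its lever and ease it shut

## Robot

A 7-joint arm with a two-finger parallel gripper is mounted at the origin on the work surface. World frame = base frame: x ahead of the robot, y to its left, z up, the work surface at z = 0. Lengths are in m, angles in rad, forces in N, time in s.
With the tool pointing down it reaches from about 0.4 to 0.875 m from the base axis. Payload 4.4 kg.
Tool frame: the origin (TCP) lies between the finger pads; the fingertips stand 22 mm ahead of it and the grasp point (between the pads) lies 3 mm ahead of it (manip.tip_extent is the distance from the TCP to the fingertips, in m); y points along the fingers, z is the direction in which the jaws open and shut, and the axes are right-handed (so a half turn about y gives the same grasp; the last joint's range is limited). The gripper opens to 85 mm and grips with 20 to 120 N. Pads are 22 mm wide; open, the fingers measure 114 mm over their backs; the gripper's body (76 mm by 85 mm) begins 54 mm behind the grasp point. The pads swing forward as they close: fully open they stand 13 mm farther back than shut.
Start: joints at [-1.256, 0.628, 0.038, 1.517, -0.027, 0.996, -0.02], TCP at [0.242, 0.603, 0.253] pointing down, gripper open.
Joint ranges: [-3.06, 3.06], [-0.37, 2.12], [-1.25, 1.32], [0.18, 2.47], [-1.1, 4.24], [0.23, 1.98], [-2.94, 2.94]. Speed limits (rad/s): [2.57, 2.57, 3.14, 3.14, 3.14, 3.14, 3.14].

## Interface

Orientations are given as a 3x3 rotation matrix whose columns are the frame's x, y, z axes.
In Python, from workcell import manip gives the robot as it stands. The module is installed in compiled form; this text tells all that it offers.
- The arm moves only by the tool play_rows, never from a script. Its argument "plan" is a list of rows, each a list of 3 entries, a list of its own where there are three numbers: the turn, a rotation vector about the tool's x, y, z in degrees, then the shift along the tool's x, y, z in cm, then the opening in per cent of the stroke, from 0 (shut) to 100 (fully open). In form: [[[ax, ay, az], [dx, dy, dz], jaw], ...]. A call has 1 to 20 rows; each row is the pose to reach, as a shift and turn from the pose measured when the call began, along the tool's axes at that moment; what a row does not reach only later rows make up. A row lasts 1/12 s, in which the tool goes at most 41.7 mm and 7.16 degrees, less where a joint would pass 70% of its speed; a pose out of reach is approached as far as the arm can. A call with a gripper value outside its range is refused whole. The fingers move at their own pace and stop on an object; "force" is the grip in N (left out, the last holds). Time passes only in rows, so rows that repeat a pose let the fingers close. It gives the time, the measured TCP pose, the force and the opening at its end, in the units of the state.
- manip.observe(): the state, without advancing time (a new reading comes with each control period).
- manip.grab_frame(name): name is "scene" or "top" or "wrist"; returns a dict with "img" (420x560x3 uint8, blue, green, red), "fx", "fy", "cx", "cy" (pixels), "rvec" (rotation vector, rad) and "tvec" (3), from world to camera coordinates, as OpenCV has them. Camera axes: x right, y down, z forward; pixel columns grow to the right and rows downward; lengths in m; the calibration is good to about 2 mm. A picture is of the moment at which its call begins. There is no depth.
- manip.sign_off(): hands the job in, once; it reports no verdict.
The state is a dict: "time_s": time; "joint_positions": joint angles; "qd": joint speeds; "effort": joint torques, N m; "eef_pos": TCP position; "orientation": TCP orientation; "ft_force": force on the tool from outside, world axes, zero at the start; "moment": the same for the moment, N m; "finger_gap": finger opening in m.
Only numpy, scipy, OpenCV 4.12 (cv2) and the standard library are available. Lean on these libraries where they do the work, as an engineer would, in place of code of your own. Each camera call takes 0.05 s, during which the arm holds its last target.

## Task

Press the red-topped lever of the roll bin all the way down with your fingertips so that its lid opens fully, and keep it open for about two seconds so the customer can see the rolls. Then let the lever come up slowly under your fingers so that the lid comes down gently and does not slam, and take your hand away with the bin shut. Do not touch the lid itself, and leave the jam jar, the tongs and the basket where they are.

Things in the scene. Friction and masses are not known exactly. Their poses are not given: they have to be found in the camera images.
- bin: Pine roll bin, fixed on the counter, 220 mm deep (own x) by 260 mm wide (own y) by 150 mm high without the lid. Origin: centre of its underside, on the counter; z up. Its front, with the lever, faces its own -x; the lid's hinge runs along the top of its back (+x) wall. Place and heading differ each time.
- lever_pad (a point): Centre of the top of the lever's red press pad, 52 mm (bin x) by 92 mm (bin y). Moves with the lever. Lever up: 194 mm from the bin's origin along bin -x (84 mm before the front wall), 119 mm above the counter, pad rising 0.15 rad to its free end. Fully down: 78 mm above the counter, same place from above within 5 mm, sloping down 0.21 rad. A red lip hangs 13 mm below the free end.
- lever (a joint): Lever angle, rad: 0 = up (rest), 0.36 = fully down on a solid stop. Pivot inside the bin, 115 mm behind the pad centre, 95 mm above the counter. The lid's weight pushes it up: about 7 to 13 N straight down on the pad centre starts it, about half of that holds it down. Let go, it flies up and the lid slams.
- lid (a joint): Lid angle, rad: 0 = shut, 1.08 = fully open. Linked to the lever: turns 3 times as far as the lever, and falls shut by its weight when nothing holds the lever down.
- lid_edge (a point): Middle of the free front edge of the lid, a clear panel in a pine frame, 222 mm from hinge to edge, 262 mm wide, 11 mm thick. Shut: 157 mm above the counter, over the bin's front wall, 113 mm from the bin's origin along bin -x. It swings up and back, away from the lever, to 350 mm above the counter.
- jam_mid (a point): Middle of a standing amber jam jar with a red cap, 64 mm across and 105 mm high, loose; beside the lever, at least 105 mm from the pad's centre. Leave alone.
- tongs_mid (a point): Middle of steel bread tongs lying on the counter, about 220 mm long, 50 mm wide and 8 mm high, loose; in front of the lever, at least 60 mm from the end of the lever. Leave alone.
- basket_mid (a point): Middle (30 mm up) of a small wooden tray basket with two brown loaves, 150 x 200 mm and 72 mm high over the loaves, loose; farther out in front of the lever. Leave alone.

How it is judged:
On the way, in this order (a step that is already met when the one before it is completed fails the run):
1. the lid stands open (past 0.92 rad of 1.08) for 1.5 s (value of joint lid above 0.92 rad), for 1.5 s.
2. the lid is shut again (value of joint lid below 0.05 rad), for 0.2 s.
At the end, for the whole second after the job is handed in: The lid is shut (under 0.05 rad) and still (under 0.05 rad/s), the lever is up (under 0.02 rad), and the jar, tongs and basket are within 20 mm of where they began (value of joint lid below 0.05 rad and value of joint lever below 0.02 rad and velocity of joint lid between -0.05 and 0.05 rad/s and not (distance of jam_mid from where it was at the start of the episode above 0.02 m) and not (distance of tongs_mid from where it was at the start of the episode above 0.02 m) and not (distance of basket_mid from where it was at the start of the episode above 0.02 m)); the robot touches nothing.
It fails at once if the lid slams: within its last 0.35 rad it falls faster than 1.5 rad/s (value of joint lid below 0.35 rad and velocity of joint lid below -1.5 rad/s).
It fails at once if the robot touches the lid (over 1 N) (contact force between any of the fingers, the arm and lid above 1 N).
It fails at once if the jar, tongs or basket is lifted, carried or pushed more than 20 mm (distance of any of jam_mid, tongs_mid, basket_mid from where it was at the start of the episode above 0.02 m).
It also fails if it takes over 42 s, if anything falls off the work surface, if the arm or the gripper's body presses on something with over 40 N, if the wrist force passes 120 N, or if a joint passes its speed limit or range.

## Working session

There is one attempt and no reset: what is moved stays moved. The work goes in short steps, Python scripts to look and compute and a tool call to move; the robot and the scene stay as the last step left them, time stands still between calls to the robot, and variables do not carry over. Pictures are saved under pics/ and viewed, and the job is handed in when it is done.

Besides the shell and the picture viewer there is one more tool, called by a JSON object that holds its "method" and its "body", one argument or row to a line. play_rows: Moves the arm, as the interface text tells. Its arguments: {"type":"object","properties":{"plan":{"type":"array","items":{"type":"array"}},"force":{"type":"number"}},"required":["plan"]}

```bash
mkdir -p pics; python3 - <<'E'
from workcell import manip
import cv2,numpy as np
s=manip.observe()
for k in ('time_s','eef_pos','orientation','ft_force','finger_gap','joint_positions'): print(k,np.round(s[k],3))
for n in('scene','top'):
    f=manip.grab_frame(n); cv2.imwrite(f'pics/{n}0.png',f['img']); print(n,f['fx'],f['fy'],f['cx'],f['cy'],f['rvec'],f['tvec'])
    np.savez(n+'0.npz',**f)
E
```

```text
time_s 0.0
eef_pos [0.241 0.603 0.252]
orientation [[ 0.928 -0.001  0.372]
 [-0.372 -0.002  0.928]
 [-0.    -1.    -0.002]]
ft_force [ 0.655 -0.163 -0.122]
finger_gap 0.085
joint_positions [-1.256  0.629  0.038  1.518 -0.027  0.996 -0.02 ]
scene 460.41032890743315 460.41032890743315 278.827917633687 198.31791557073066 [ 1.00538296  2.37534816 -1.1088879 ] [ 0.32583941 -0.2003234   1.39766939]
top 423.6229750981425 423.6229750981425 276.15620510801864 213.16429387276762 [ 2.08947551 -2.14652062  0.1142212 ] [0.11115184 0.57639048 0.87862412]
```

View pics/scene0.png

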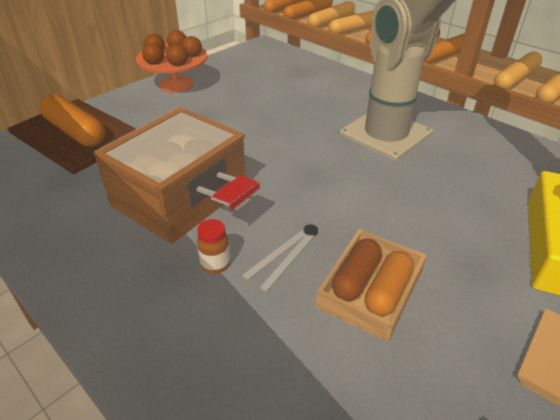

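View pics/top0.png

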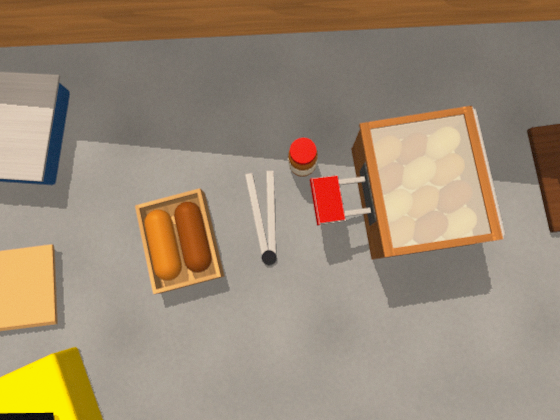

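The top view shows the red pad at about (328,200), the jar cap at (303,151), the tongs hinge at (268,257) and the bin at right. I'll enlarge it next.

```bash
cat > h.py <<'E'
import numpy as np,cv2
def ray(f,uv,z):
    R,_=cv2.Rodrigues(f['rvec']);t=f['tvec'].reshape(3)
    K=np.array([[f['fx'],0,f['cx']],[0,f['fy'],f['cy']],[0,0,1]],float)
    d=R.T@np.linalg.inv(K)@np.array([*uv,1.]);c=-R.T@t
    return c+d*(z-c[2])/d[2]
def proj(f,P):
    K=np.array([[f['fx'],0,f['cx']],[0,f['fy'],f['cy']],[0,0,1]],float)
    return cv2.projectPoints(np.array(P,float).reshape(-1,3),f['rvec'],f['tvec'],K,None)[0].reshape(-1,2)
E
python3 - <<'E'
from h import *
f=dict(np.load('top0.npz'));g=dict(np.load('scene0.npz'))
cv2.imwrite('pics/topc.png',cv2.resize(f['img'][90:270,280:510],None,fx=3.4,fy=3.3,interpolation=2)[:600])
cv2.imwrite('pics/scc.png',cv2.resize(g['img'][100:280,95:325],None,fx=3.4,fy=3.3,interpolation=2)[:600])
for n,uv,z in(('pad',(328,200),.119),('jar',(303,151),.105),('tongs',(268,257),.008),('lidFL',(361,123),.157),('lidFR',(382,257),.157),('x',(280,210),0)): print(n,ray(f,uv,z).round(3))
print(ray(g,(236,192),.119))
E
```

```text
pad [ 0.591 -0.013  0.119]
jar [0.7   0.034 0.105]
tongs [0.486 0.118 0.008]
lidFL [ 0.736 -0.081  0.157]
lidFR [ 0.473 -0.106  0.157]
x [0.594 0.089 0.   ]
[0.60302294 0.00192217 0.119     ]
```

View pics/topc.png

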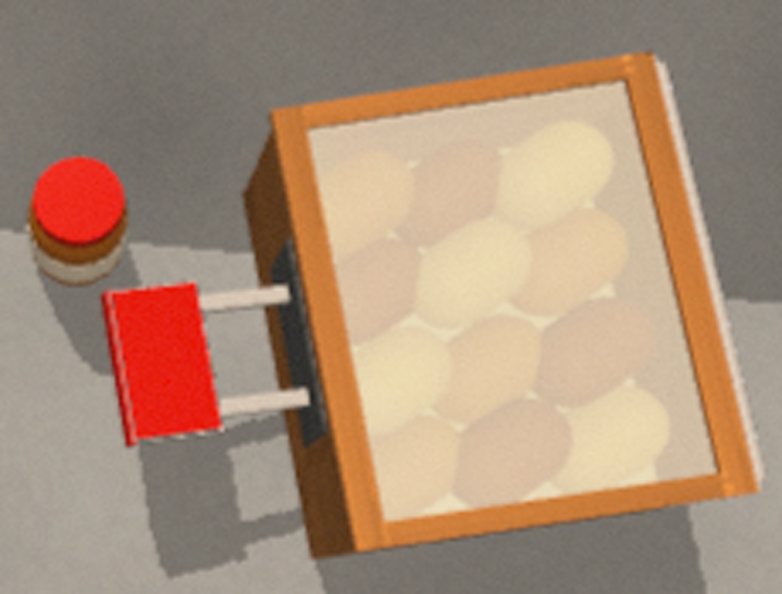

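View pics/scc.png

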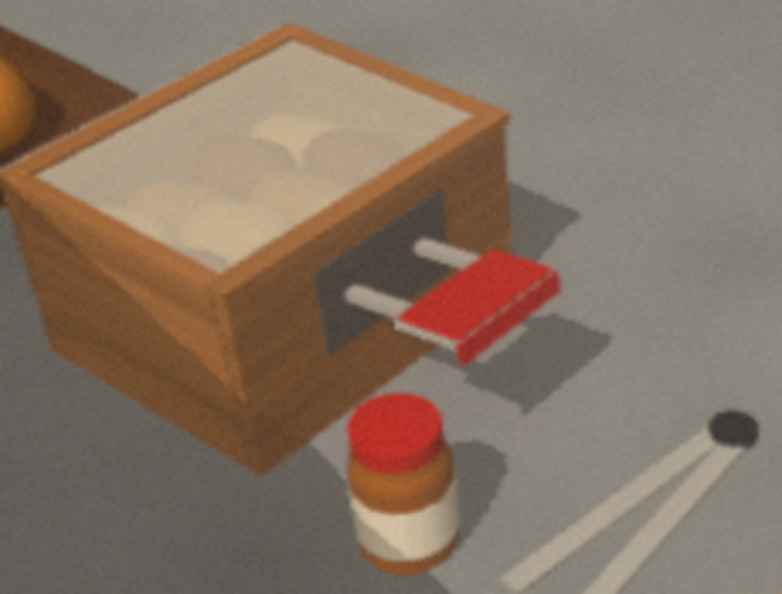

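```bash
python3 - <<'E'
from h import *
from scipy.optimize import least_squares
f=dict(np.load('top0.npz'));g=dict(np.load('scene0.npz'))
T=lambda u,v:(280+u/3.4,90+v/3.3); S=lambda u,v:(95+u/3.4,100+v/3.3)
zl=.160
c,s=np.cos(.15),np.sin(.15)
pad=lambda a,b:(-.194-a*c,b,.119+a*s)
# bin y sign: left of bin (facing +x)
names={'FL':(-.113,.131,zl),'FR':(-.113,-.131,zl),'pOL':pad(.026,.046),'pOR':pad(.026,-.046),'pIL':pad(-.026,.046),'pIR':pad(-.026,-.046)}
# robot frame: bin +x ~ world -y ; bin +y ~ world +x
top={'FL':T(275,108),'FR':T(357,551),'pOL':T(111,292),'pOR':T(133,440),'pIL':T(196,284),'pIR':T(220,430)}
sc={'FL':S(222,285),'FR':S(508,117),'pOL':S(460,343),'pOR':S(557,272),'pIL':S(400,320),'pIR':S(490,251)}
def W(p,P):
    x,y,th=p[:3];return np.c_[x+np.cos(th)*P[:,0]-np.sin(th)*P[:,1],y+np.sin(th)*P[:,0]+np.cos(th)*P[:,1],P[:,2]]
P=np.array([names[k] for k in names])
def res(p,obs,fr): return (proj(fr,W(p,P))-np.array([obs[k] for k in names])).ravel()
for nm,fun in (('top',lambda p:res(p,top,f)),('scene',lambda p:res(p,sc,g)),('both',lambda p:np.r_[res(p,top,f),res(p,sc,g)])):
    r=least_squares(fun,[.57,-.2,-1.5]);p=r.x
    print(nm,p.round(4),W(p,np.array([[-.194,0,.119]])).round(4),r.fun.round(1).reshape(-1,2).tolist())
# base check
print('cams',[(-cv2.Rodrigues(q['rvec'])[0].T@q['tvec'].ravel()).round(3) for q in(f,g)])
# triangulate pad ctr
Rs=[np.c_[cv2.Rodrigues(q['rvec'])[0],q['tvec'].ravel()] for q in(f,g)]
Ks=[np.array([[q['fx'],0,q['cx']],[0,q['fy'],q['cy']],[0,0,1]],float) for q in(f,g)]
for k in names:
    X=cv2.triangulatePoints(Ks[0]@Rs[0],Ks[1]@Rs[1],np.array(top[k]).reshape(2,1),np.array(sc[k]).reshape(2,1));print(k,(X[:3]/X[3]).ravel().round(4))
E
```

```text
top [ 0.6161 -0.2069 -1.4536] [[ 0.5935 -0.0143  0.119 ]] [[-0.3, 1.4], [-0.3, -0.1], [-0.0, -0.1], [0.6, -0.3], [-0.1, -0.5], [0.3, -0.5]]
scene [ 0.6179 -0.2004 -1.4627] [[ 0.597  -0.0075  0.119 ]] [[0.1, 3.1], [1.4, -0.8], [-0.9, -0.9], [-0.9, -0.8], [-0.8, -0.7], [1.3, -0.3]]
both [ 0.6163 -0.2052 -1.4559] [[ 0.594  -0.0125  0.119 ]] [[-1.1, 1.3], [-1.4, -0.3], [-0.9, -0.3], [-0.4, -0.6], [-1.0, -0.7], [-0.7, -0.7], [-0.0, 1.7], [0.5, -2.1], [-1.3, -2.6], [-1.6, -2.5], [-1.2, -2.3], [0.7, -1.9]]
cams [array([0.435, 0.053, 0.961]), array([1.091, 0.6  , 0.742])]
FL [ 0.7333 -0.0786  0.1643]
FR [ 0.4725 -0.1117  0.1525]
pOL [0.6362 0.0179 0.1156]
pOR [0.5437 0.0083 0.1156]
pIL [ 0.6415 -0.034   0.1077]
pIR [ 0.5511 -0.0457  0.1084]
```

Both cameras agree: the pad centre is near (0.594, -0.012, 0.119) and the bin heading is about -1.456 rad. The fitted sizes match the given ones. I'll move to a hover point over the pad with the jaws shut.

{"method": "play_rows", "body": {
  "plan": [
    [[0,62,0],[55.5,5.2,-43.6],0],
    [[0,62,0],[55.5,5.2,-43.6],0],
    [[0,62,0],[55.5,5.2,-43.6],0],
    [[0,62,0],[55.5,5.2,-43.6],0],
    [[0,62,0],[55.5,5.2,-43.6],0],
    [[0,62,0],[55.5,5.2,-43.6],0],
    [[0,62,0],[55.5,5.2,-43.6],0],
    [[0,62,0],[55.5,5.2,-43.6],0],
    [[0,62,0],[55.5,5.2,-43.6],0],
    [[0,62,0],[55.5,5.2,-43.6],0],
    [[0,62,0],[55.5,5.2,-43.6],0],
    [[0,62,0],[55.5,5.2,-43.6],0],
    [[0,62,0],[55.5,5.2,-43.6],0],
    [[0,62,0],[55.5,5.2,-43.6],0],
    [[0,62,0],[55.5,5.2,-43.6],0],
    [[0,62,0],[55.5,5.2,-43.6],0],
    [[0,62,0],[55.5,5.2,-43.6],0],
    [[0,62,0],[55.5,5.2,-43.6],0],
    [[0,62,0],[55.5,5.2,-43.6],0],
    [[0,62,0],[55.5,5.2,-43.6],0]
  ],
  "force": 40
}}

```text
time_s: 1.77
eef_pos: [0.5939, -0.0078, 0.2006]
orientation: [[0.107, -0.002, 0.994], [-0.994, -0.001, 0.107], [0.001, -1.0, -0.002]]
ft_force: [-0.1, 0.8, -0.9]
finger_gap: -0.0
```

```bash
python3 - <<'E'
from h import *
from workcell import manip
a=manip.grab_frame('scene');w=manip.grab_frame('wrist');t=manip.grab_frame('top')
np.savez('wrist1.npz',**w)
cv2.imwrite('pics/s1.png',cv2.resize(a['img'][60:280,95:375],None,fx=2.7,fy=2.7,interpolation=2))
cv2.imwrite('pics/wt1.png',np.hstack([cv2.resize(q['img'],(400,300)) for q in(w,t)]))
print(proj(a,[[.5939,-.0078,.1786],[.594,-.0125,.119]]))
E
```

```text
[[234.50615974 165.7673283 ]
 [234.65904964 187.19982993]]
```

View pics/s1.png

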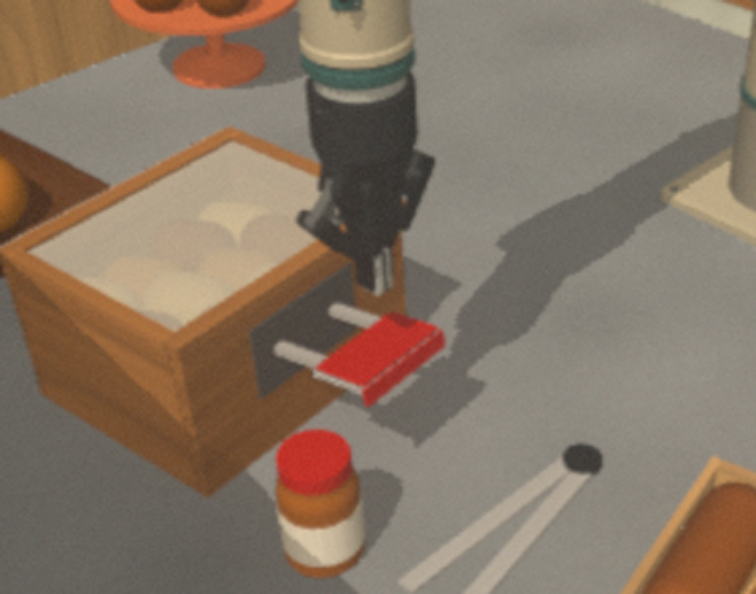

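View pics/wt1.png

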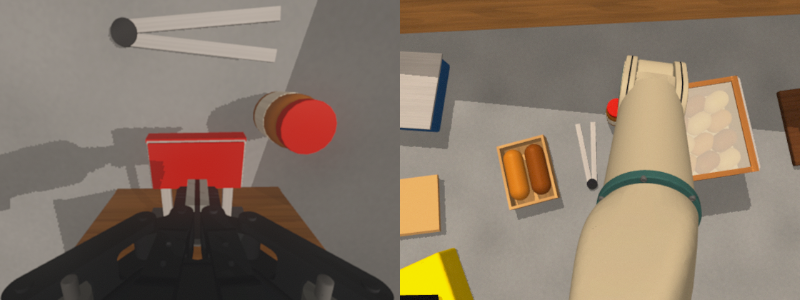

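The fingertips are centred over the pad, and the picture matches the predicted pixel positions to within 2 px. Next I press, easing in toward the stop.

{"method": "play_rows", "body": {
  "plan": [
    [[0,0,0],[0,2,0],0],
    [[0,0,0],[0,4,0],0],
    [[0,0,0],[0,5,0],0],
    [[0,0,0],[0,5.5,0],0],
    [[0,0,0],[0,5.8,0],0],
    [[0,0,0],[0,6.1,0],0],
    [[0,0,0],[0,6.4,0],0],
    [[0,0,0],[0,6.7,0],0],
    [[0,0,0],[0,7,0],0],
    [[0,0,0],[0,7,0],0]
  ]
}}

```text
time_s: 2.75
eef_pos: [0.5938, -0.0044, 0.1321]
orientation: [[0.112, -0.001, 0.994], [-0.994, 0.002, 0.112], [-0.002, -1.0, -0.001]]
ft_force: [-3.1, 1.6, 5.2]
finger_gap: -0.0003
```

{"method": "play_rows", "body": {
  "plan": [
    [[0,0,0],[0,0.4,0],0],
    [[0,0,0],[0.1,0.8,0],0],
    [[0,0,0],[0.1,1.1,0],0],
    [[0,0,0],[0.1,1.4,0],0],
    [[0,0,0],[0.1,1.7,0],0],
    [[0,0,0],[0.1,2.0,0],0],
    [[0,0,0],[0.1,2.3,0],0],
    [[0,0,0],[0.1,2.5,0],0],
    [[0,0,0],[0.1,2.7,0],0],
    [[0,0,0],[0.1,2.7,0],0]
  ]
}}

```text
time_s: 3.58
eef_pos: [0.594, -0.0048, 0.1053]
orientation: [[0.112, -0.001, 0.994], [-0.994, 0.002, 0.112], [-0.002, -1.0, -0.001]]
ft_force: [-2.1, 2.3, 3.0]
finger_gap: -0.0002
```

Not at the stop yet: the force is still only the holding force.

{"method": "play_rows", "body": {
  "plan": [
    [[0,0,0],[0,0.2,0],0],
    [[0,0,0],[0,0.4,0],0],
    [[0,0,0],[0,0.6,0],0],
    [[0,0,0],[0,0.6,0],0]
  ]
}}

```text
time_s: 3.92
eef_pos: [0.5942, -0.0054, 0.1001]
orientation: [[0.112, -0.0, 0.994], [-0.994, 0.002, 0.112], [-0.002, -1.0, -0.0]]
ft_force: [-3.6, 1.0, 10.0]
finger_gap: 0.0001
```

{"method": "play_rows", "body": {
  "plan": [
    [[0,0,0],[0,0.2,0],0],
    [[0,0,0],[0,0.3,0],0],
    [[0,0,0],[0,0.3,0],0]
  ]
}}

```text
time_s: 4.17
eef_pos: [0.5943, -0.0054, 0.0997]
orientation: [[0.111, 0.0, 0.994], [-0.994, 0.003, 0.111], [-0.003, -1.0, 0.001]]
ft_force: [-7.1, 3.3, 24.2]
finger_gap: 0.0001
```

```bash
python3 - <<'E'
from h import *
from workcell import manip
s=manip.observe();print(s['eef_pos'],s['ft_force'])
a=manip.grab_frame('scene')
cv2.imwrite('pics/s2.png',cv2.resize(a['img'][10:280,75:375],None,fx=2.2,fy=2.2,interpolation=2))
E
```

```text
[ 0.59433901 -0.00539035  0.09973561] [-7.12558018  3.33410271 24.15416664]
```

View pics/s2.png

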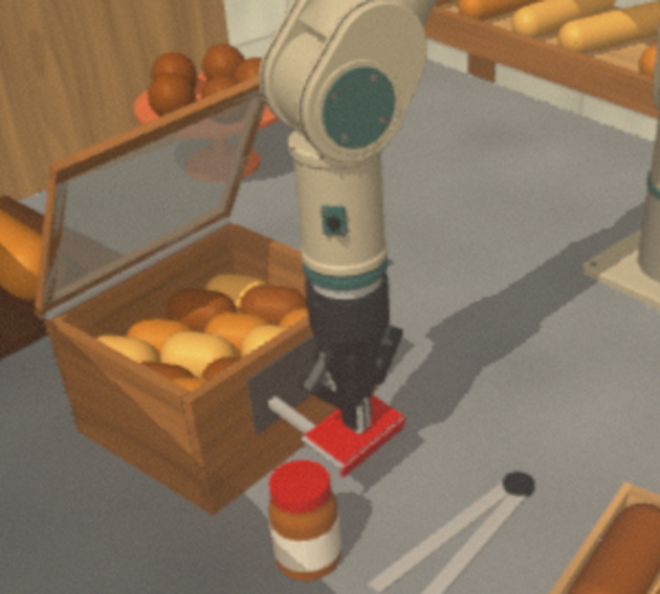

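The lid stands fully open (free edge at the upper left, at (150,120) in the crop), the lever is on its stop and the force is 24 N. Now I hold it there.

{"method": "play_rows", "body": {
  "plan": [
    [[0,0,0],[0,0.25,0],0],
    [[0,0,0],[0,0.25,0],0],
    [[0,0,0],[0,0.25,0],0],
    [[0,0,0],[0,0.25,0],0],
    [[0,0,0],[0,0.25,0],0],
    [[0,0,0],[0,0.25,0],0],
    [[0,0,0],[0,0.25,0],0],
    [[0,0,0],[0,0.25,0],0],
    [[0,0,0],[0,0.25,0],0],
    [[0,0,0],[0,0.25,0],0],
    [[0,0,0],[0,0.25,0],0],
    [[0,0,0],[0,0.25,0],0],
    [[0,0,0],[0,0.25,0],0],
    [[0,0,0],[0,0.25,0],0],
    [[0,0,0],[0,0.25,0],0],
    [[0,0,0],[0,0.25,0],0],
    [[0,0,0],[0,0.25,0],0],
    [[0,0,0],[0,0.25,0],0],
    [[0,0,0],[0,0.25,0],0],
    [[0,0,0],[0,0.25,0],0]
  ]
}}

```text
time_s: 5.88
eef_pos: [0.5943, -0.0054, 0.0997]
orientation: [[0.111, 0.001, 0.994], [-0.994, 0.004, 0.111], [-0.003, -1.0, 0.001]]
ft_force: [-8.4, 2.3, 24.1]
finger_gap: -0.0004
```

{"method": "play_rows", "body": {
  "plan": [
    [[0,0,0],[0,0.2,0],0],
    [[0,0,0],[0,0.2,0],0],
    [[0,0,0],[0,0.2,0],0],
    [[0,0,0],[0,0.2,0],0],
    [[0,0,0],[0,0.2,0],0],
    [[0,0,0],[0,0.1,0],0]
  ]
}}

```text
time_s: 6.38
eef_pos: [0.5942, -0.0054, 0.1002]
orientation: [[0.111, 0.001, 0.994], [-0.994, 0.004, 0.111], [-0.004, -1.0, 0.002]]
ft_force: [-3.5, 2.2, 8.0]
finger_gap: 0.0001
```

Held for more than 2 s. Now the slow release, at about 1.2 mm per row.

{"method": "play_rows", "body": {
  "plan": [
    [[0,0,0],[0,0.0,0],0],
    [[0,0,0],[0,-0.1,0],0],
    [[0,0,0],[0,-0.2,0],0],
    [[0,0,0],[0,-0.3,0],0],
    [[0,0,0],[0,-0.4,0],0],
    [[0,0,0],[0,-0.5,0],0],
    [[0,0,0],[0,-0.6,0],0],
    [[0,0,0],[0,-0.7,0],0],
    [[0,0,0],[0,-0.8,0],0],
    [[0,0,0],[0,-0.9,0],0],
    [[0,0,0],[0,-1.0,0],0],
    [[0,0,0],[0,-1.1,0],0],
    [[0,0,0],[0,-1.2,0],0],
    [[0,0,0],[0,-1.3,0],0],
    [[0,0,0],[0,-1.4,0],0],
    [[0,0,0],[0,-1.5,0],0],
    [[0,0,0],[0,-1.6,0],0],
    [[0,0,0],[0,-1.7,0],0],
    [[0,0,0],[0,-1.8,0],0],
    [[0,0,0],[0,-1.8,0],0]
  ]
}}

```text
time_s: 8.05
eef_pos: [0.5944, -0.0053, 0.1186]
orientation: [[0.111, 0.002, 0.994], [-0.994, 0.004, 0.111], [-0.004, -1.0, 0.002]]
ft_force: [-0.3, 4.7, 6.1]
finger_gap: -0.0002
```

{"method": "play_rows", "body": {
  "plan": [
    [[0,0,0],[0,-0.1,0],0],
    [[0,0,0],[0,-0.2,0],0],
    [[0,0,0],[0,-0.3,0],0],
    [[0,0,0],[0,-0.4,0],0],
    [[0,0,0],[0,-0.5,0],0],
    [[0,0,0],[0,-0.6,0],0],
    [[0,0,0],[0,-0.7,0],0],
    [[0,0,0],[0,-0.8,0],0],
    [[0,0,0],[0,-0.9,0],0],
    [[0,0,0],[0,-1.0,0],0],
    [[0,0,0],[0,-1.1,0],0],
    [[0,0,0],[0,-1.2,0],0],
    [[0,0,0],[0,-1.3,0],0],
    [[0,0,0],[0,-1.4,0],0],
    [[0,0,0],[0,-1.5,0],0],
    [[0,0,0],[0,-1.6,0],0],
    [[0,0,0],[0,-1.7,0],0],
    [[0,0,0],[0,-1.8,0],0],
    [[0,0,0],[0,-1.8,0],0]
  ]
}}

```text
time_s: 9.63
eef_pos: [0.5946, -0.007, 0.1372]
orientation: [[0.11, 0.002, 0.994], [-0.994, 0.003, 0.11], [-0.002, -1.0, 0.003]]
ft_force: [-0.4, 0.9, 6.9]
finger_gap: -0.0
```

{"method": "play_rows", "body": {
  "plan": [
    [[0,0,0],[0,-0.1,0],0],
    [[0,0,0],[0,-0.2,0],0],
    [[0,0,0],[0,-0.3,0],0],
    [[0,0,0],[0,-0.4,0],0],
    [[0,0,0],[0,-0.5,0],0],
    [[0,0,0],[0,-0.6,0],0],
    [[0,0,0],[0,-0.7,0],0],
    [[0,0,0],[0,-0.8,0],0],
    [[0,0,0],[0,-0.9,0],0],
    [[0,0,0],[0,-1.0,0],0],
    [[0,0,0],[0,-1.1,0],0],
    [[0,0,0],[0,-1.2,0],0],
    [[0,0,0],[0,-1.3,0],0],
    [[0,0,0],[0,-1.4,0],0],
    [[0,0,0],[0,-1.4,0],0]
  ]
}}

```text
time_s: 10.88
eef_pos: [0.5947, -0.007, 0.1515]
orientation: [[0.11, 0.003, 0.994], [-0.994, 0.003, 0.11], [-0.002, -1.0, 0.003]]
ft_force: [0.4, -0.1, 0.6]
finger_gap: 0.0002
```

The force has dropped to zero with the tip at 0.1295 m, above the raised pad. I'll retreat straight up 12 cm and check.

{"method": "play_rows", "body": {
  "plan": [
    [[0,0,0],[0,-0.5,0],0],
    [[0,0,0],[0,-2,0],0],
    [[0,0,0],[0,-4,0],0],
    [[0,0,0],[0,-6,0],0],
    [[0,0,0],[0,-8,0],0],
    [[0,0,0],[0,-10,0],0],
    [[0,0,0],[0,-12,0],0],
    [[0,0,0],[0,-12,0],0],
    [[0,0,0],[0,-12,0],0],
    [[0,0,0],[0,-12,0],0]
  ]
}}

```text
time_s: 11.72
eef_pos: [0.5939, -0.0072, 0.2711]
orientation: [[0.11, 0.002, 0.994], [-0.994, 0.003, 0.11], [-0.003, -1.0, 0.002]]
ft_force: [-0.9, -0.0, -0.6]
finger_gap: 0.0
```

```bash
python3 - <<'E'
from h import *
from workcell import manip
s=manip.observe();print(s['time_s'],s['eef_pos'],s['ft_force'],np.abs(s['qd']).max())
a=manip.grab_frame('scene');g=dict(np.load('scene0.npz'))
cv2.imwrite('pics/s3.png',np.hstack([cv2.resize(q['img'][60:280,95:345],None,fx=1.6,fy=1.6,interpolation=2) for q in(g,a)]))
d=cv2.absdiff(a['img'],g['img']).max(2);d=cv2.GaussianBlur(d,(5,5),0)
for n,(x0,x1,y0,y1) in dict(jar=(195,232,218,274),tongs=(245,318,224,290),basket=(318,426,232,330),pad=(196,262,174,207)).items():
    print(n,d[y0:y1,x0:x1].max(),d[y0:y1,x0:x1].mean().round(1))
E
```

```text
11.7167 [ 0.59385078 -0.0072451   0.27111669] [-0.93388685 -0.04199809 -0.56780975] 0.01749878382070261
jar 7 5.0
tongs 7 4.8
basket 7 5.0
pad 8 4.6
```

View pics/s3.png

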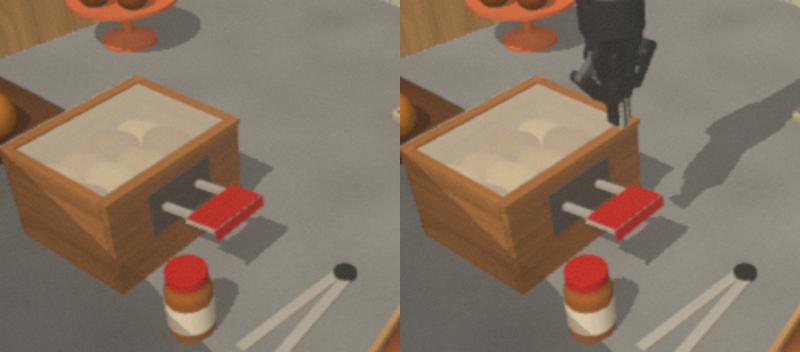

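The lid is shut and the pad is back up at (625,210). The jar, tongs, basket and pad match the first picture down to image noise, and the hand is clear. Handing in.

```bash
python3 -c "
from workcell import manip
print(manip.sign_off())"
```

```text
the job is handed in; nothing more can be done
None
```

The lid was opened fully, held open for over 2 s and let down gently, and I handed the job in at about 11.8 s of the 42 s allowed. The hand-in reported no verdict.

- **Press and hold:** I pressed the pad with the closed fingertips down to the solid stop. The force there was about 24 N, and a picture showed the lid fully open.
- **Release:** I raised the fingers at about 12 mm/s. The force stayed at 6–7 N at each check until near the top, so the lever came up under the fingers. There it fell to zero, with the fingertips about 10 mm above the raised pad, and I then lifted the hand clear.
- **Last checks:** The lid is shut and the lever is up. The jar, tongs, basket and pad look the same as in the first picture, down to image noise. The wrist force is about zero.
- **Not measured:** I had no direct reading of the lid's angle or speed. That it was fully open comes from the picture and from reaching the stop, and that it did not slam comes from the slow release.
- **Disagreements:** The two cameras differed by about 7 mm on the pad's position, so I used a combined fit. The fingers slid about 3 mm outward on first contact, which did no harm.

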